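# Check a washed sample cup's base with the thickness probe

## Task

Take the long metal sample cup that lies on its side in a cradle, turn it mouth down and lower it (do not drop it) fully home over the peg of the checking stand, and let go of it. Then take the thickness probe out of its holder and hold it upright with its sprung tip on the cup's upturned base, inside the engraved ring, pressing gently so that the tip is pushed in about halfway. Finish while still holding the probe there, and leave everything else where it is.

Things in the scene. Friction and masses are not known exactly. Their poses are not given: they have to be found in the camera images.
- cup: the long sample cup: plain aluminium, 46 mm outside diameter, 50 mm long, wall 3 mm, base 4 mm, about 70 g. It starts lying on its side in one of two cradles, axis 60 mm above the table, mouth roughly away from the robot. Origin on its axis at mid-length; x along the axis towards the mouth (mouth at x = +25 mm, outside of the closed base at x = -25 mm)
- cup_spot (a point): the marked spot: the middle of the outside of the cup's closed base, inside a thin engraved ring of 19 mm diameter
- cup_mouth (a point): the centre of the cup's mouth, at the rim
- stand: the checking stand, fixed: a square aluminium plate 80 x 80 mm, 30 mm high, with an upright grey peg in its middle, 34 mm thick for 16 mm, then tapering to 16 mm at its top 28 mm above the plate. The cup fits over it with 3 mm play each side and is home when its rim lies flat on the plate; the peg does not reach its base. Origin on the table under the middle, z up
- stand_seat (a point): the point on the peg's axis at the height of the plate's top (30 mm above the table)
- cradle_a: the fixed wire cradle of the long cup: two rods along its x axis, 40 mm long, 8 mm thick, 24 mm apart, tops 40 mm above the table, on a 50 x 50 x 8 mm foot; narrower than the cup, so the cup can be gripped across its diameter from above or at a slant. Origin on the table under its middle; x towards the cup's mouth
- probe: the thickness probe, upright in its holder. Black round handle 24 mm thick from 6 to 72 mm above the origin, cap 18 mm thick up to 78 mm; steel flange 32 mm wide, 0 to 6 mm, resting on the holder's top; below it a nose 14 mm thick, 30 mm long, then a brass sprung tip 6 mm thick, its free end 42 mm below the origin. About 150 g. Origin on the axis at the flange's underside, z up the handle
- probe_end (a point): the very end of the probe's sprung tip (it moves with the tip)
- plunger (a joint): how far the probe's sprung tip is pushed in, m: 0 free, 0.008 fully in. The spring takes about 0.6 N to start, 2.2 N at 0.004 and 3.8 N at 0.008, then it is solid
- holder_a: the probe's holder, fixed: a grey block 60 x 60 x 55 mm with an upright through-hole of 19 mm diameter in its middle; the probe's nose hangs in it. Origin under its middle, on the table
- short_cup: bystander: a shorter white plastic cup, 40 mm in diameter and 28 mm long, lying in the second, identical cradle; origin on its axis at mid-length
- tamper: bystander: a steel tamper with a black ball knob (ball 30 mm) standing in the second, identical holder, its top 120 mm above the table; origin at the holder's top
- sample_ring: bystander: a loose white plastic ring, 42 mm in diameter and 18 mm high, on the table; origin under its middle
- jar: bystander: a glass jar with a black cap, 60 mm in diameter, 70 mm high; origin under its middle
- bottle: bystander: an amber glass bottle, 60 mm in diameter, 150 mm high; origin under its middle
- beaker: bystander: a clear plastic beaker, 70 mm in diameter, 60 mm high; origin under its middle
- spatula: bystander: a spatula 180 mm long lying on the table; origin under its middle
Mind the look-alikes: they are no part of the job. Leave any blue or turquoise look-alike of the stand alone.

How it is judged:
By the outcome, as a careful person would: the job done as asked, in the order asked, and still so for the second after the job is handed in, while the arm keeps its last pose, push and grip.
It also fails if it takes over 61 s, if anything falls off the work surface, if the arm or the gripper's body presses on something with over 40 N, if the wrist force passes 120 N, or if a joint passes its speed limit or range.

## Robot

A 6-joint arm with a two-finger parallel gripper is mounted at the origin on the work surface. World frame = base frame: x ahead of the robot, y to its left, z up, the work surface at z = 0. Lengths are in m, angles in degrees, forces in N, time in s.
With the tool pointing down it reaches from about 0.25 to 0.725 m from the base axis. Payload 9.7 kg.
Tool frame: the origin (TCP) lies at the very end of the fingers, on their centre line; the grasp point (between the pads) lies 19 mm behind it; z points along the fingers, y is the direction in which the jaws open and shut (so a half turn about z gives the same grasp; the last joint's range is limited). The gripper opens to 85 mm and grips with 20 to 120 N. Pads are 22 mm wide; open, the fingers measure 114 mm over their backs; the gripper's body (76 mm by 85 mm) begins 54 mm behind the grasp point. The pads swing forward as they close: fully open they stand 13 mm farther back than shut.
Start: joints at [69.5, 4.979, 10.078, 95.1, 0, 90], TCP at [0.193, 0.515, 0.231] pointing down, gripper open.
Joint ranges: [-179.16, 179.16], [-48.56, 103.87], [-65.8, 70.77], [-126.05, 130.52], [-82.76, 87.17], [-180, 180]. Speed limits (degrees/s): [127.2, 127.2, 147.25, 180, 180, 180].

## Interface

Orientations are given as [roll, pitch, yaw] about the fixed x, y, z axes, in that order (R = Rz(yaw) Ry(pitch) Rx(roll)).
In Python, from workcell import bot gives the robot as it stands. The module is installed in compiled form; this text tells all that it offers.
- The arm moves only by the tool arm_command, never from a script. Its argument "increments" is a list of rows, each a list of 7 numbers: the gripper command: -1 is fully open, 1 is shut, values between are in proportion, then the shift along the tool's x, y, z in cm, then the turn, a rotation vector about the tool's x, y, z in degrees. In form: [[gripper, x, y, z, rx, ry, rz], ...]. A call has 1 to 10 rows; each row shifts and turns the commanded pose from where the row before left it, along the tool's axes as they then stand; what a row does not reach is not made up. A row lasts 1/8 s, in which the tool goes at most 62.5 mm and 10.7 degrees, less where a joint would pass 70% of its speed; a pose out of reach is approached as far as the arm can. A call is refused whole if a number of a shift passes 6.25 or a number of a turn 10.7, either way. A call with a gripper value outside its range is refused whole. The fingers move at their own pace and stop on an object; "grip_force" is the grip in N (left out, the last holds). Time passes only in rows, so rows that do not move let the fingers close. It gives the time, the measured TCP pose, the force and the opening at its end, in the units of the state.
- bot.get_obs(): the state, without advancing time (a new reading comes with each control period).
- bot.camera(name): name is "side" or "top" or "wrist"; returns a dict with "color" (480x640x3 uint8, red, green, blue), "fx", "fy", "cx", "cy" (pixels), "k1" (the pictures are not rectified: a ray, as slopes to the right and down, at radius r is drawn at 1 + k1 r^2 times it, then the intrinsics apply), "origin" and "attitude" of the camera in the world. Camera axes: x right, y up, looking along -z (the intrinsics and any distortion apply to the point x, -y, -z); pixel columns grow to the right and rows downward; lengths in m; the calibration is good to about 2 mm. A picture is of the moment at which its call begins. There is no depth.
- bot.job_done(): hands the job in, once; it reports no verdict.
The state is a dict: "time": time; "q": joint angles; "qd": joint speeds; "joint_efforts": joint torques, N m; "ee_pos": TCP position; "tcp_rot": TCP orientation; "wrist_force": force on the tool from outside, world axes, zero at the start; "torque": the same for the moment, N m; "opening": finger opening in m.
Only numpy, scipy, OpenCV 4.12 (cv2) and the standard library are available. Lean on these libraries where they do the work, as an engineer would, in place of code of your own. Each camera call takes 0.05 s, during which the arm holds its last target. There are 200 camera calls.

## Working session

There is one attempt and no reset: what is moved stays moved. The work goes in short steps, Python scripts to look and compute and a tool call to move; the robot and the scene stay as the last step left them, time stands still between calls to the robot, and variables do not carry over. Pictures are saved under pics/ and viewed, about 8 in all and at most 12, crops included, and the job is handed in when it is done.

Besides the shell and the picture viewer there is one more tool, called after "Request:" by a JSON object that holds its "method" and its "body", one argument or row to a line. arm_command: Moves the arm, as the interface text tells. Its arguments: {"type":"object","properties":{"increments":{"type":"array"},"grip_force":{"type":"number"}},"required":["increments"]}

```bash
mkdir -p pics; cat > h.py <<'E'
import numpy as np, cv2
from scipy.spatial.transform import Rotation as R
from workcell import bot
def rot(a):
    a=np.array(a,float)
    return a if a.shape==(3,3) else R.from_euler('xyz',a,degrees=True).as_matrix()
def snap(n,f=None):
    c=bot.camera(n)
    if f: cv2.imwrite('pics/'+f,c['color'][:,:,::-1])
    return c
def ray(c,u,v):
    K=np.array([[c['fx'],0,c['cx']],[0,c['fy'],c['cy']],[0,0,1.]])
    p=cv2.undistortPoints(np.array([[[u,v]]],float),K,np.array([c['k1'],0,0,0,0.]))[0,0]
    d=rot(c['attitude'])@np.array([p[0],-p[1],-1.]); return np.array(c['origin']),d/np.linalg.norm(d)
def onz(c,u,v,z):
    o,d=ray(c,u,v); return o+d*(z-o[2])/d[2]
def proj(c,P):
    p=rot(c['attitude']).T@(np.array(P)-c['origin']); x,y=p[0]/-p[2],-p[1]/-p[2]; s=1+c['k1']*(x*x+y*y)
    return c['cx']+c['fx']*x*s,c['cy']+c['fy']*y*s
def tri(c1,p1,c2,p2):
    o1,d1=ray(c1,*p1);o2,d2=ray(c2,*p2)
    t=np.linalg.lstsq(np.stack([d1,-d2],1),o2-o1,rcond=None)[0]
    a=o1+t[0]*d1;b=o2+t[1]*d2;return (a+b)/2,np.linalg.norm(a-b)
E
python3 - <<'E'
from h import *
import pickle
print(bot.get_obs())
for n in('top','side'):
    c=snap(n,n+'0.png'); pickle.dump(c,open(n+'0.pkl','wb'))
    print(n,{k:v for k,v in c.items() if k!='color'})
E
```

```text
{'time': 0.0, 'q': array([ 6.95000575e+01,  5.01198711e+00,  1.00340283e+01,  9.51005200e+01,
       -2.47903609e-03,  8.99999342e+01]), 'qd': array([-0.05950354, -0.00785679, -0.0737838 ,  0.00260759,  0.03487556,
       -0.03135751]), 'joint_efforts': array([ 3.61292943e-03, -5.20373726e+01,  4.64815485e+01,  1.57723459e-02,
       -6.26824612e-05,  3.70459375e-06]), 'ee_pos': array([0.1925417 , 0.51494254, 0.23057076]), 'tcp_rot': array([-1.79921521e+02,  2.47894369e-03,  1.59500127e+02]), 'wrist_force': array([0.02640469, 0.65588205, 0.47868528]), 'torque': array([ 0.00764819,  0.00167453, -0.04596184]), 'opening': 0.08551396093975917}
top {'fx': 460.63757114900335, 'fy': 460.63757114900335, 'cx': 317.61036207014763, 'cy': 240.74744460222934, 'k1': 0.01882572472487155, 'origin': array([0.56514191, 0.10486646, 0.97142965]), 'attitude': array([  1.53137034,  -1.8194946 , -90.07907291])}
side {'fx': 471.81255194538414, 'fy': 471.81255194538414, 'cx': 324.56183224894215, 'cy': 238.94162360072448, 'k1': 0.004915139188757948, 'origin': array([ 0.56415782, -0.57335267,  0.82291588]), 'attitude': array([42.29620006, -0.94073475, -1.49377028])}
```

View pics/top0.png

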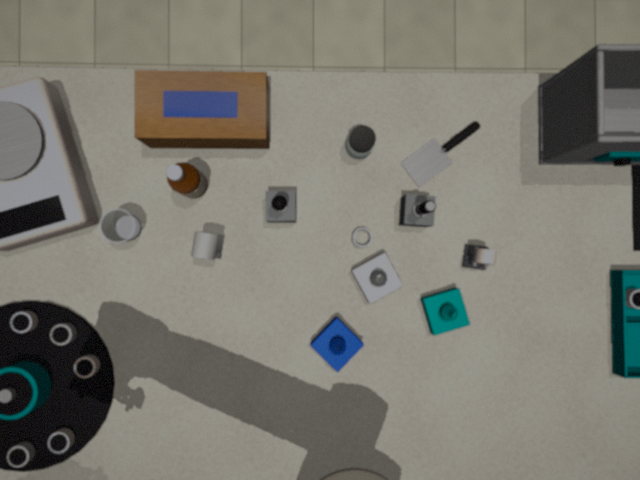

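View pics/side0.png

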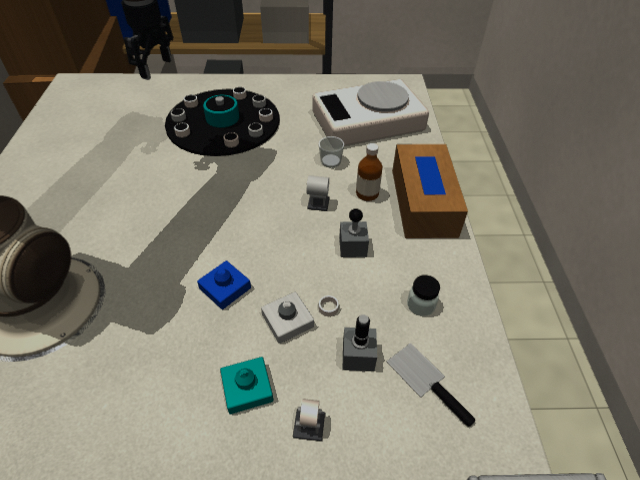

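Top view: the long cup is at (205,246), the silver stand at (377,277), the probe at (418,208) and the short cup at (481,256). In the side view they are at (318,188), (287,315), (361,340) and (310,413).

```bash
python3 - <<'E'
from h import *
import pickle
t=pickle.load(open('top0.pkl','rb'));s=pickle.load(open('side0.pkl','rb'))
for n,a,b,z in (('cup',(205,245),(318,187),.06),('peg top',(378,277),(287,305),.058),('probe cap',(427,205),(363,320),.133),('short',(483,256),(310,412),.06),('bottle',(176,172),(372,150),.15),('jar',(361,138),(426,284),.07),('ring',(361,236),(328,304),.018),('tamper',(279,203),(356,214),.12)):
    print(n,tri(t,a,s,b),onz(t,*a,z))
def crop(c,u,v,r=32): return cv2.resize(c['color'][v-r:v+r,u-r:u+r,::-1],(390,290) if 0 else (300,300),interpolation=cv2.INTER_CUBIC)
cv2.imwrite('pics/crops.png',np.vstack([np.hstack([crop(t,205,245),crop(t,377,277)]),np.hstack([crop(s,318,190),crop(s,287,315)])]))
E
```

```text
cup (array([0.58240643, 0.29836411, 0.05345246]), np.float64(0.0020821503478850654)) [0.58124951 0.29698878 0.06      ]
peg top (array([ 0.51698021, -0.04538694,  0.05069039]), np.float64(3.0276651185752232e-05)) [ 0.5173776  -0.04419381  0.058     ]
probe cap (array([ 0.65442505, -0.12638714,  0.12040602]), np.float64(4.113454337346686e-05)) [ 0.65312415 -0.12296604  0.133     ]
short (array([ 0.55983438, -0.25838868,  0.04999265]), np.float64(0.002122222777597595)) [ 0.55884242 -0.2544423   0.06      ]
bottle (array([0.71127914, 0.33252025, 0.13876316]), np.float64(0.0006479804520282564)) [0.70898278 0.32944601 0.15      ]
jar (array([ 0.7936247 , -0.01024289,  0.06690511]), np.float64(0.0014974957720565636)) [ 0.7920748  -0.00978158  0.07      ]
ring (array([ 0.59992055, -0.01662787,  0.01042938]), np.float64(0.0015635405839915185)) [ 0.60042269 -0.01568025  0.018     ]
tamper (array([0.66093672, 0.14975252, 0.10667543]), np.float64(0.0035141803926695583)) [0.65772124 0.14910313 0.12      ]
```

View pics/crops.png

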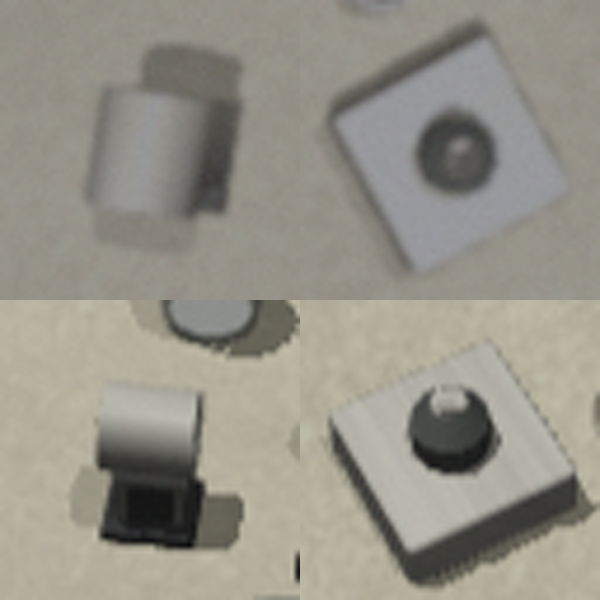

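The crops show the cup axis close to +x, about -7° in yaw. The mouth is on the +x side, and the stand's peg is clear. Now a row planner, then the pre-grasp at a 35° slant.

```bash
cat >> h.py <<'E'
def frame(psi,al,sgn=1):
    "tool pointing along azimuth psi, al deg below horizontal, jaws horizontal"
    p,a=np.radians([psi,al]); h=np.array([np.cos(p),np.sin(p),0]); Z=np.array([0,0,1.])
    z=np.cos(a)*h-np.sin(a)*Z; y=sgn*np.cross(Z,h); return np.stack([np.cross(y,z),y,z],1)
def plan(P,M,g,n=None,dec=2):
    o=bot.get_obs(); p=np.array(o['ee_pos']); A=rot(o['tcp_rot']); w=R.from_matrix(A.T@M).as_rotvec(degrees=True)
    d=np.array(P)-p; m=int(np.ceil(max(np.abs(w).max()/9,np.linalg.norm(d)/.045,1))); m=max(m,n or 1)
    s=R.from_rotvec(w/m,degrees=True).as_matrix(); out=[]
    for i in range(m):
        out.append([g]+[round(float(v),dec) for v in A.T@d/m*100]+[round(float(v),1) for v in w/m]); A=A@s
    print('dist',np.linalg.norm(d).round(4),'ang',np.linalg.norm(w).round(1)); print(str(out).replace(' ',''))
E
python3 - <<'E'
from h import *
M=frame(-7,35); C=np.array([.581,.297,.06])
P=C-.005*M@[0,0,0]+.019*M[:,2]-.13*M[:,2]
print(P,M.round(2)); plan(P+[0,0,.03],M,-1)
E
```

```text
[0.49075187 0.30808108 0.12366698] [[-0.57  0.12  0.81]
 [ 0.07  0.99 -0.1 ]
 [-0.82 -0.   -0.57]]
dist 0.371 ang 56.5
[[-1,-3.91,-0.99,0.86,-0.7,-6.1,-1.4],[-1,-3.77,-1.1,1.25,-0.7,-6.1,-1.4],[-1,-3.59,-1.2,1.63,-0.7,-6.1,-1.4],[-1,-3.37,-1.31,1.98,-0.7,-6.1,-1.4],[-1,-3.11,-1.42,2.31,-0.7,-6.1,-1.4],[-1,-2.81,-1.52,2.6,-0.7,-6.1,-1.4],[-1,-2.48,-1.62,2.87,-0.7,-6.1,-1.4],[-1,-2.13,-1.71,3.09,-0.7,-6.1,-1.4],[-1,-1.75,-1.8,3.27,-0.7,-6.1,-1.4]]
```

Request:
{"method": "arm_command", "body": {
  "increments": [
    [-1,-3.9,-1,0.9,-0.7,-6.1,-1.4],
    [-1,-3.8,-1.1,1.2,-0.7,-6.1,-1.4],
    [-1,-3.6,-1.2,1.6,-0.7,-6.1,-1.4],
    [-1,-3.4,-1.3,2,-0.7,-6.1,-1.4],
    [-1,-3.1,-1.4,2.3,-0.7,-6.1,-1.4],
    [-1,-2.8,-1.5,2.6,-0.7,-6.1,-1.4],
    [-1,-2.5,-1.6,2.9,-0.7,-6.1,-1.4],
    [-1,-2.1,-1.7,3.1,-0.7,-6.1,-1.4],
    [-1,-1.8,-1.8,3.3,-0.7,-6.1,-1.4],
    [-1,0,0,0,0,0,0]
  ]
}}

```text
time: 1.35
ee_pos: [0.4916, 0.3056, 0.1507]
tcp_rot: [-179.1, 55.0, 173.7]
wrist_force: [-0.0, 0.5, 0.3]
opening: 0.0855
```

```bash
python3 - <<'E'
from h import *
import pickle
o=bot.get_obs(); print({k:np.round(o[k],3) for k in('time','q','ee_pos','tcp_rot','wrist_force')})
plan([.491,.308,.154],frame(-7,35),-1)
c=snap('wrist','w1.png'); pickle.dump(c,open('w1.pkl','wb')); print({k:v for k,v in c.items() if k!='color'}); print(proj(c,[.581,.297,.06]))
E
```

```text
{'time': np.float64(1.35), 'q': array([ 52.248, -23.455, -40.146,  37.47 , -45.011,  43.778]), 'ee_pos': array([0.492, 0.306, 0.151]), 'tcp_rot': array([-179.114,   55.028,  173.669]), 'wrist_force': array([-0.031,  0.463,  0.318])}
dist 0.0042 ang 0.5
[[-1,-0.23,0.23,-0.26,-0.3,0.0,0.4]]
{'fx': 385.9432241728286, 'fy': 385.9432241728286, 'cx': 322.3607306635318, 'cy': 235.33513586465685, 'k1': -0.055981292759015755, 'origin': array([0.33740726, 0.32516796, 0.17977136]), 'attitude': array([-69.93688413,   0.50603998,  82.89328674])}
(np.float64(326.9693489793731), np.float64(195.02989217706033))
```

View pics/w1.png

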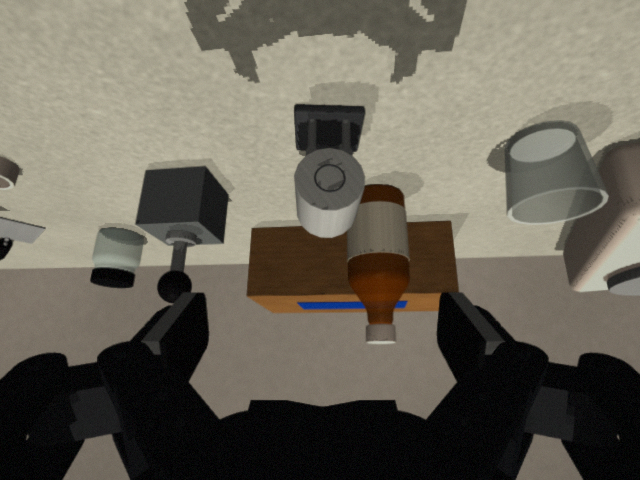

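The wrist view is upside down. It shows the cup base with its ring centred near (330,178), clear of the bottle behind it and the tamper at (180,230).

```bash
python3 - <<'E'
from h import *
import pickle
c=pickle.load(open('w1.pkl','rb')); t=pickle.load(open('top0.pkl','rb'))
# ring inner dark circle + cup silhouette (grey, bright) in wrist
g=cv2.cvtColor(c['color'],cv2.COLOR_RGB2GRAY)
hsv=cv2.cvtColor(c['color'],cv2.COLOR_RGB2HSV)
print(hsv[180,300:362:6].tolist(), g[178,310:350].tolist())
for r in range(185,236,6): print(r,[list(map(int,hsv[r,u])) for u in (286,292,296,300,304,356,360,364,368)])
B=onz(c,330,178,.06); print('base',B)
for psi in(-15,-10,-5,0,5):
    a=np.array([np.cos(np.radians(psi)),np.sin(np.radians(psi)),0]); b=np.array([-a[1],a[0],0])
    print(psi,'far',np.round(proj(c,B+.05*a),1),'topcorn',[np.round(proj(t,B+k*a+s*b),1).tolist() for k in(0,.05) for s in(-.023,.023)])
E
```

```text
[[30, 17, 89], [30, 15, 87], [24, 28, 90], [21, 20, 88], [24, 27, 94], [13, 25, 91], [19, 29, 96], [10, 13, 61], [23, 23, 89], [15, 23, 87], [26, 23, 90]] [88, 87, 90, 81, 47, 42, 74, 87, 89, 91, 88, 90, 88, 85, 88, 85, 87, 86, 89, 89, 82, 88, 87, 89, 90, 88, 89, 82, 91, 87, 84, 79, 77, 61, 37, 54, 83, 88, 85, 85]
185 [[22, 39, 176], [25, 33, 177], [30, 20, 90], [15, 18, 86], [21, 21, 87], [24, 29, 87], [27, 25, 93], [27, 32, 89], [13, 127, 54]]
191 [[25, 37, 171], [25, 35, 177], [17, 19, 94], [24, 28, 92], [30, 23, 89], [26, 20, 89], [18, 28, 91], [14, 181, 52], [12, 255, 45]]
197 [[24, 37, 172], [24, 35, 175], [16, 33, 101], [23, 25, 121], [26, 19, 92], [19, 23, 88], [23, 23, 102], [13, 216, 46], [11, 209, 50]]
203 [[20, 38, 175], [24, 38, 170], [23, 29, 115], [30, 21, 119], [27, 19, 137], [19, 22, 128], [14, 109, 68], [21, 66, 89], [22, 59, 100]]
209 [[25, 36, 176], [26, 36, 177], [26, 36, 142], [15, 21, 122], [23, 24, 140], [21, 16, 109], [24, 50, 96], [21, 53, 97], [20, 59, 99]]
215 [[24, 38, 180], [24, 38, 183], [22, 34, 163], [19, 16, 124], [28, 22, 140], [19, 45, 79], [24, 53
[... 256 characters left out ...]
8, 55, 83], [19, 62, 98], [20, 56, 95], [21, 52, 98]]
233 [[14, 187, 64], [14, 177, 65], [12, 153, 65], [15, 159, 64], [16, 175, 64], [18, 54, 85], [18, 60, 98], [21, 56, 95], [20, 61, 101]]
base [0.55649563 0.30174043 0.06      ]
-15 far [319.8 209.2] topcorn [[213.9, 260.6], [191.0, 254.6], [220.7, 236.0], [197.9, 230.0]]
-10 far [325.5 209.5] topcorn [[214.1, 259.6], [190.8, 255.6], [218.7, 234.6], [195.4, 230.5]]
-5 far [331.2 209.5] topcorn [[214.3, 258.6], [190.7, 256.6], [216.6, 233.3], [193.1, 231.2]]
0 far [336.9 209.4] topcorn [[214.3, 257.6], [190.6, 257.7], [214.4, 232.1], [190.8, 232.1]]
5 far [342.6 209. ] topcorn [[214.3, 256.6], [190.7, 258.7], [212.2, 231.2], [188.6, 233.3]]
```

```bash
python3 - <<'E'
from h import *
M=frame(-9,35); a=M[:,1]; a=np.array([np.cos(np.radians(9)),-np.sin(np.radians(9)),0])
C=np.array([.581,.298,.06]); G=C-.005*a+.019*M[:,2]; print(G)
plan(G-.08*M[:,2],M,-1)
E
```

```text
[0.59143383 0.29634744 0.04910205]
dist 0.0679 ang 2.0
[[-1,1.38,0.2,3.09,0.7,0.0,0.7],[-1,1.39,0.22,3.09,0.7,0.0,0.7]]
```

Request:
{"method": "arm_command", "body": {
  "increments": [
    [-1,1.4,0.2,3.1,0.7,0,0.7],
    [-1,1.4,0.2,3.1,0.7,0,0.7],
    [-1,0,0,0,0,0,0]
  ]
}}

```text
time: 1.78
ee_pos: [0.5271, 0.3083, 0.095]
tcp_rot: [-180.0, 55.0, 171.1]
wrist_force: [0.0, 0.0, -0.1]
opening: 0.0856
```

```bash
python3 - <<'E'
from h import *
M=frame(-9,35);plan([.5914,.2963,.0491],M,-1,n=4)
E
```

```text
dist 0.0799 ang 0.1
[[-1,0.0,-0.05,2.0,0.0,-0.0,0.0],[-1,0.0,-0.05,2.0,0.0,-0.0,0.0],[-1,0.0,-0.05,2.0,0.0,-0.0,0.0],[-1,0.0,-0.05,2.0,0.0,-0.0,0.0]]
```

Request:
{"method": "arm_command", "body": {
  "increments": [
    [-1,0,-0.05,2,0,0,0],
    [-1,0,-0.05,2,0,0,0],
    [-1,0,-0.05,2,0,0,0],
    [-1,0,-0.05,2,0,0,0],
    [0.5,0,0,0,0,0,0],
    [0.5,0,0,0,0,0,0],
    [0.5,0,0,0,0,0,0],
    [0.5,0,0,0,0,0,0],
    [0.5,0,0,0,0,0,0],
    [0.5,0,0,0,0,0,0]
  ],
  "grip_force": 50
}}

```text
time: 3.02
ee_pos: [0.5921, 0.2957, 0.0531]
tcp_rot: [179.8, 55.3, 170.8]
wrist_force: [-2.2, -6.1, 6.0]
opening: 0.0453
```

Request:
{"method": "arm_command", "body": {
  "increments": [
    [0.5,-0.8,0,-0.6,0,0,0],
    [0.5,-1.2,0,-0.9,0,0,0],
    [0.5,-2,0,-1.4,0,0,0],
    [0.5,-2.5,0,-1.7,0,0,0],
    [0.5,-2.5,0,-1.7,0,0,0],
    [0.5,-1.6,0,-1.2,0,0,0],
    [0.5,0,0,0,0,0,0]
  ]
}}

```text
time: 3.9
ee_pos: [0.5914, 0.2969, 0.1845]
tcp_rot: [179.4, 55.3, 170.6]
wrist_force: [-0.1, 0.3, -1.2]
opening: 0.0454
```

```bash
python3 - <<'E'
from h import *
o=bot.get_obs();print(o['q'].round(1),o['ee_pos'],o['tcp_rot'],o['opening'],o['wrist_force'])
c=snap('wrist'); s=snap('side')
a=cv2.resize(c['color'][60:420,:,::-1],(480,270)); u,v=map(int,proj(s,o['ee_pos'])); print(u,v)
u=max(u,80);v=max(v,80);b=cv2.resize(s['color'][v-70:v+70,u-80:u+80,::-1],(308,270))
cv2.imwrite('pics/g1.png',np.hstack([a,b]))
E
```

```text
[ 42.7 -15.9 -32.1  31.7 -40.   35.9] [0.59135827 0.29688679 0.1844897 ] [179.41198502  55.30692455 170.64299669] 0.04541706921721952 [-0.09462735  0.33519894 -1.23472999]
321 143
```

View pics/g1.png

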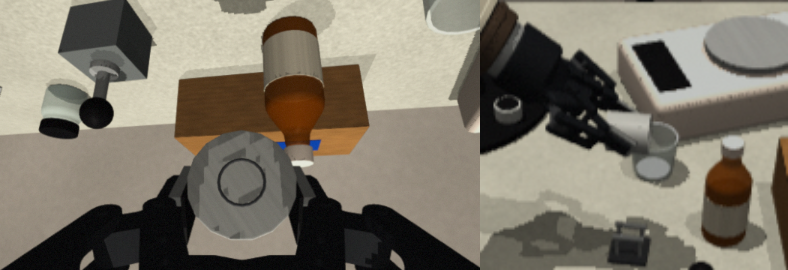

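The cup is held square between the jaws, with its base ring visible at about (242,184) in the crop and the cradle empty. Next: turn it mouth-down above the stand.

```bash
python3 - <<'E'
from h import *
M=frame(10,125); G=np.array([.517,-.044,.16]); plan(G+.019*M[:,2],M,.5,n=18)
E
```

```text
dist 0.3541 ang 91.7
[[0.5,0.26,-1.95,-0.03,-0.2,5.0,-1.1],[0.5,0.3,-1.94,-0.01,-0.2,5.0,-1.1],[0.5,0.34,-1.94,0.01,-0.2,5.0,-1.1],[0.5,0.37,-1.93,0.04,-0.2,5.0,-1.1],[0.5,0.41,-1.92,0.06,-0.2,5.0,-1.1],[0.5,0.44,-1.91,0.09,-0.2,5.0,-1.1],[0.5,0.47,-1.91,0.13,-0.2,5.0,-1.1],[0.5,0.5,-1.9,0.16,-0.2,5.0,-1.1],[0.5,0.52,-1.89,0.2,-0.2,5.0,-1.1],[0.5,0.54,-1.88,0.24,-0.2,5.0,-1.1],[0.5,0.55,-1.87,0.28,-0.2,5.0,-1.1],[0.5,0.56,-1.86,0.32,-0.2,5.0,-1.1],[0.5,0.57,-1.85,0.36,-0.2,5.0,-1.1],[0.5,0.57,-1.84,0.41,-0.2,5.0,-1.1],[0.5,0.57,-1.83,0.45,-0.2,5.0,-1.1],[0.5,0.57,-1.82,0.49,-0.2,5.0,-1.1],[0.5,0.56,-1.81,0.54,-0.2,5.0,-1.1],[0.5,0.55,-1.8,0.58,-0.2,5.0,-1.1]]
```

Request:
{"method": "arm_command", "body": {
  "increments": [
    [0.5,0.3,-1.95,0,-0.2,5,-1.1],
    [0.5,0.3,-1.95,0,-0.2,5,-1.1],
    [0.5,0.35,-1.95,0,-0.2,5,-1.1],
    [0.5,0.4,-1.9,0,-0.2,5,-1.1],
    [0.5,0.4,-1.9,0.1,-0.2,5,-1.1],
    [0.5,0.45,-1.9,0.1,-0.2,5,-1.1],
    [0.5,0.5,-1.9,0.1,-0.2,5,-1.1],
    [0.5,0.5,-1.9,0.15,-0.2,5,-1.1],
    [0.5,0.5,-1.9,0.2,-0.2,5,-1.1]
  ]
}}

```text
time: 5.12
ee_pos: [0.547, 0.125, 0.1606]
tcp_rot: [-176.4, 9.5, -179.2]
wrist_force: [0.3, 0.1, -1.0]
opening: 0.0458
```

Request:
{"method": "arm_command", "body": {
  "increments": [
    [0.5,0.55,-1.9,0.25,-0.2,5,-1.1],
    [0.5,0.55,-1.9,0.3,-0.2,5,-1.1],
    [0.5,0.55,-1.85,0.3,-0.2,5,-1.1],
    [0.5,0.55,-1.85,0.35,-0.2,5,-1.1],
    [0.5,0.55,-1.85,0.4,-0.2,5,-1.1],
    [0.5,0.55,-1.8,0.45,-0.2,5,-1.1],
    [0.5,0.55,-1.8,0.5,-0.2,5,-1.1],
    [0.5,0.55,-1.8,0.55,-0.2,5,-1.1],
    [0.5,0.55,-1.8,0.6,-0.2,5,-1.1],
    [0.5,0,0,0,0,0,0]
  ]
}}

```text
time: 6.38
ee_pos: [0.5041, -0.0457, 0.1396]
tcp_rot: [179.6, -35.9, -170.6]
wrist_force: [0.1, 0.3, -0.8]
opening: 0.0455
```

```bash
python3 - <<'E'
from h import *
import pickle
o=bot.get_obs();print(o['q'].round(1),o['ee_pos'],o['tcp_rot'],o['opening'],o['wrist_force'])
M=frame(10,125); G=np.array([.517,-.044,.16]); plan(G+.019*M[:,2],M,.5)
A=rot(o['tcp_rot']); P=o['ee_pos']-.019*A[:,2]; print('grasp',P, A.round(3))
c=snap('wrist'); s=snap('side'); t=snap('top'); pickle.dump((c,s,t,o),open('p2.pkl','wb'))
us,vs=map(int,proj(s,P));ut,vt=map(int,proj(t,P)); print(us,vs,ut,vt,us-30,vs-30)
a=cv2.resize(c['color'][:,:,::-1],(400,300))
b=cv2.resize(s['color'][vs-40:vs+60,us-50:us+50,::-1],(400,400)); d=cv2.resize(t['color'][vt-50:vt+50,ut-50:ut+50,::-1],(300,300))
im=np.zeros((600,800,3),np.uint8); im[:300,:400]=a; im[:400,400:]=b; im[300:,:300]=d
cv2.imwrite('pics/p2.png',im)
E
```

```text
[ -1.8  33.8  27.5 119.2  -6.1  -9. ] [ 0.50414546 -0.04566138  0.13963392] [ 179.58596405  -35.92793102 -170.64898727] 0.04552181022125576 [ 0.07504419  0.3077163  -0.79577821]
dist 0.0053 ang 1.3
[[0.5,0.12,-0.05,-0.51,0.8,-0.9,-0.5]]
grasp [ 0.51516791 -0.04398545  0.15501887] [[-0.799 -0.158 -0.58 ]
 [-0.132  0.987 -0.088]
 [ 0.587  0.006 -0.81 ]]
283 271 386 281 253 241
```

View pics/p2.png

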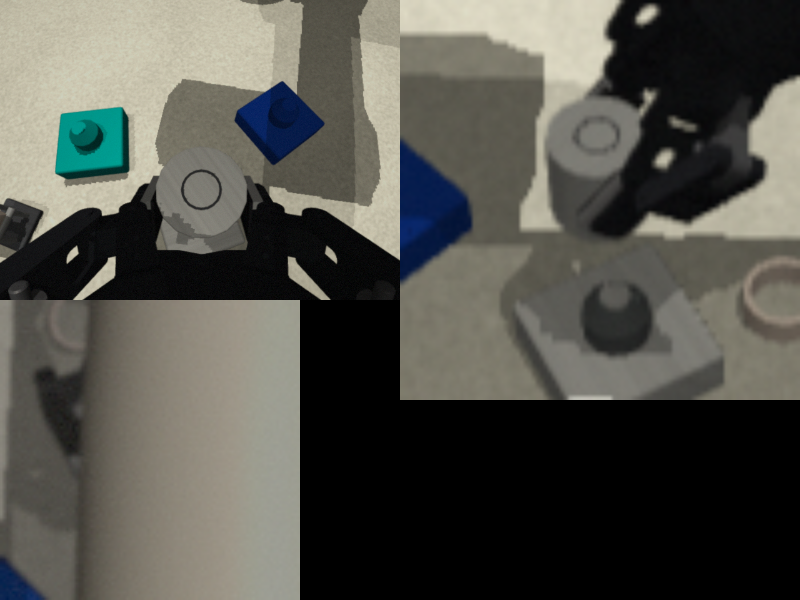

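The side crop shows the cup mouth-down above the peg with its ring at crop (597,134). In the wrist crop the ring is at (201,189). Now compute its position and tilt.

```bash
python3 - <<'E'
from h import *
import pickle
c,s,t,o=pickle.load(open('p2.pkl','rb'))
def ring(c,u,v,r):
    g=cv2.GaussianBlur(cv2.cvtColor(c['color'],cv2.COLOR_RGB2GRAY),(3,3),0)
    m=cv2.adaptiveThreshold(g,255,0,1,21,10); 
    n=cv2.findContours(m,cv2.RETR_LIST,cv2.CHAIN_APPROX_NONE)[0]
    return [tuple(np.round(x,1) if not isinstance(x,tuple) else tuple(np.round(x,1)) for x in cv2.fitEllipse(k)) for k in n if len(k)>20 and np.hypot(*(np.array(cv2.fitEllipse(k)[0])-[u,v]))<4 and max(cv2.fitEllipse(k)[1])<r]
rw=ring(c,321.6,302.4,110); rs=ring(s,282.2,264.5,40); print(rw); print(rs)
B,e=tri(c,(321.6,302.4),s,(282.2,264.5)); print('base',B,e,'tool frame',rot(o['tcp_rot']).T@(B-o['ee_pos']))
for th in(-8,-4,0,4,8):
    k=np.radians(th); h=np.array([np.cos(np.radians(9)),np.sin(np.radians(9)),0]); ax=np.array([0,0,-1])*np.cos(k)+h*np.sin(k)  # towards mouth
    nh=np.cross(ax,np.cross(h,ax))
    y=np.cross(ax,nh)
    L=[np.array(proj(s,B+d*ax+.023*(np.cos(f)*nh+np.sin(f)*y))) for d in(0,.05) for f in [0]]
    hull=[np.array([proj(s,B+d*ax+.023*(np.cos(f)*nh+np.sin(f)*y)) for f in np.linspace(0,6.28,80)]) for d in(0,.05)]
    a=hull[0][hull[0][:,0].argmin()];b=hull[1][hull[1][:,0].argmin()]
    sl=(b[0]-a[0])/(b[1]-a[1])
    cr=np.array([proj(c,B+.0095*(np.cos(f)*nh+np.sin(f)*y)) for f in np.linspace(0,6.28,80)])
    print(th,'left',a.round(1),b.round(1),round(sl,3),'bottom',hull[1][:,1].max().round(1),'wrist ring',np.round(cv2.fitEllipse(cr.astype(np.float32))[1],1))
# left edge in side
g=s['color'].astype(int)
for v in range(270,290,3): print(v,g[v,262:280].sum(1).tolist())
E
```

```text
[((np.float64(321.9), np.float64(303.1)), (np.float64(56.8), np.float64(57.0)), np.float64(82.2)), ((np.float64(321.9), np.float64(303.3)), (np.float64(64.8), np.float64(65.0)), np.float64(108.4))]
[]
base [ 0.5122087  -0.04462755  0.17579349] 0.0032265639922817737 tool frame [ 1.46387346e-02 -4.40062891e-05 -3.40485668e-02]
-8 left [268.3 263.7] [266.5 281.3] -0.105 bottom 291.8 wrist ring [61.3 62.1]
-4 left [268.2 264.3] [268.3 281.7] 0.003 bottom 291.8 wrist ring [61.8 62.2]
0 left [268.2 264.8] [270.2 282. ] 0.114 bottom 291.7 wrist ring [61.7 61.9]
4 left [268.3 265.4] [272.2 282.2] 0.227 bottom 291.4 wrist ring [60.7 61.8]
8 left [268.6 265.9] [274.3 282.4] 0.346 bottom 291.1 wrist ring [59.  61.3]
270 [264, 263, 259, 256, 255, 510, 521, 355, 219, 304, 359, 365, 366, 366, 363, 364, 367, 367]
273 [265, 251, 247, 257, 259, 510, 536, 498, 207, 186, 189, 218, 277, 309, 355, 366, 369, 361]
276 [253, 263, 263, 259, 509, 522, 528, 516, 223, 186, 189, 195, 199, 206, 212, 217, 211, 213]
279 [256, 262, 259, 526, 535, 524, 515, 507, 322, 195, 187, 191, 205, 210, 208, 213, 213, 213]
282 [254, 467, 526, 524, 515, 514, 521, 528, 366, 197, 188, 191, 201, 206, 206, 210, 167, 142]
285 [250, 517, 530, 535, 550, 541, 540, 537, 534, 391, 201, 196, 200, 204, 206, 195, 210, 191]
288 [254, 399, 409, 406, 407, 404, 404, 399, 405, 398, 402, 316, 220, 211, 205, 201, 190, 181]
```

```bash
python3 - <<'E'
from h import *
import pickle
t=pickle.load(open('top0.pkl','rb'));s=pickle.load(open('side0.pkl','rb'));c,s2,t2,o=pickle.load(open('p2.pkl','rb'))
def quad(c,u,v,z,name):
    g=cv2.cvtColor(c['color'],cv2.COLOR_RGB2HSV); m=((g[:,:,1]<30)&(g[:,:,2]>150)).astype(np.uint8)
    if name=='top': m=((g[:,:,1]<22)&(g[:,:,2]>110)).astype(np.uint8)
    m=cv2.morphologyEx(m,cv2.MORPH_OPEN,np.ones((3,3)))
    for k in cv2.findContours(m,cv2.RETR_EXTERNAL,cv2.CHAIN_APPROX_NONE)[0]:
        if cv2.pointPolygonTest(k,(u,v),False)>=0:
            q=cv2.approxPolyDP(cv2.convexHull(k),6,True)[:,0]; W=np.array([onz(c,*map(float,p),z) for p in q]); print(name,cv2.contourArea(k),q.tolist(),W.mean(0),np.linalg.norm(W-np.roll(W,1,0),axis=1))
quad(t,377,277,.03,'top');quad(s,287,315,.03,'side')
f=4.6875
for nm,c_,o0,pts in(('top',t,(345,245),[(333,118),(488,36),(568,185),(415,271)]),('side',s,(255,283),[(330,120),(485,45),(577,175),(410,250)])):
    W=np.array([onz(c_,o0[0]+(x-300)/f,o0[1]+y/f,.03) for x,y in pts]); print(nm,W.mean(0),np.linalg.norm(W-np.roll(W,1,0),axis=1))
# present side picture: corners at scale 4
W=np.array([onz(s2,233+(x-400)/4,231+y/4,.03) for x,y in[(516,303),(645,242),(722,358)]]); print('side2',(W[0]+W[2])/2,np.linalg.norm(W-np.roll(W,1,0),axis=1))
print('peg top side', [onz(s,255+(x-300)/f,283+y/f,.058) for x,y in[(450,98)]],'top',onz(t,345+155/f,245+152/f,.046))
# side ray of cup base at z from wrist
print(onz(s2,282.2,264.5,.1758),onz(c,321.8,303,.1758))
E
```

```text
top 1512.0 [[386, 252], [403, 286], [368, 303], [352, 270]] [ 0.51443757 -0.04725034  0.03      ] [0.07915338 0.07784976 0.0799686  0.07486743]
side 1240.0 [[296, 292], [311, 320], [277, 334], [262, 306]] [ 0.51528335 -0.04929945  0.03      ] [0.0754718  0.07436919 0.07203021 0.07251922]
top [ 0.5148776  -0.04717456  0.03      ] [0.07561361 0.07696129 0.07389454 0.07694109]
side [ 0.51656856 -0.05271714  0.03      ] [0.073389   0.07567414 0.07805202 0.076648  ]
side2 [ 0.51721133 -0.05159866  0.03      ] [0.10825015 0.07364249 0.0804509 ]
peg top side [array([ 0.51734162, -0.04783351,  0.058     ])] top [ 0.51589216 -0.04628233  0.046     ]
[ 0.51380248 -0.04509688  0.1758    ] [ 0.5107555  -0.04432659  0.1758    ]
```

```bash
python3 - <<'E'
from h import *
o=bot.get_obs(); plan(o['ee_pos']+np.array([.0027,-.004,-.06]),frame(10,125),.5,n=6)
E
```

```text
dist 0.0602 ang 1.0
[[0.5,-0.61,-0.08,0.79,0.1,-0.1,-0.1],[0.5,-0.61,-0.08,0.79,0.1,-0.1,-0.1],[0.5,-0.61,-0.08,0.8,0.1,-0.1,-0.1],[0.5,-0.6,-0.08,0.8,0.1,-0.1,-0.1],[0.5,-0.6,-0.07,0.8,0.1,-0.1,-0.1],[0.5,-0.6,-0.07,0.8,0.1,-0.1,-0.1]]
```

Request:
{"method": "arm_command", "body": {
  "increments": [
    [0.5,-0.6,-0.08,0.8,0.1,-0.1,-0.1],
    [0.5,-0.6,-0.08,0.8,0.1,-0.1,-0.1],
    [0.5,-0.6,-0.08,0.8,0.1,-0.1,-0.1],
    [0.5,-0.6,-0.08,0.8,0.1,-0.1,-0.1],
    [0.5,-0.6,-0.08,0.8,0.1,-0.1,-0.1],
    [0.5,-0.6,-0.08,0.8,0.1,-0.1,-0.1],
    [0.5,0,0,0,0,0,0]
  ]
}}

```text
time: 7.4
ee_pos: [0.5064, -0.0492, 0.0819]
tcp_rot: [179.8, -35.1, -169.9]
wrist_force: [0.3, 0.5, -0.4]
opening: 0.0454
```

```bash
python3 - <<'E'
from h import *
import pickle
o=bot.get_obs();print(o['ee_pos'],o['tcp_rot'],o['wrist_force'])
c=snap('wrist'); s=snap('side'); pickle.dump((c,s,o),open('p3.pkl','wb'))
cv2.imwrite('pics/p3.png',np.hstack([cv2.resize(s['color'][260:360,230:330,::-1],(500,500),interpolation=cv2.INTER_CUBIC),cv2.resize(c['color'][180:430,200:350,::-1],(300,500))]))
B=o['ee_pos']+rot(o['tcp_rot'])@[.0146,0,-.034]; print(B,proj(s,B),proj(c,B))
E
```

```text
[ 0.5063671  -0.04918279  0.08187189] [ 179.80736192  -35.09184491 -169.85926579] [ 0.28427727  0.54812816 -0.42565338]
[ 0.51386843 -0.04795723  0.11808498] (np.float64(283.74042685772145), np.float64(285.43905840891955)) (np.float64(320.24731096399756), np.float64(307.50258562448346))
```

View pics/p3.png

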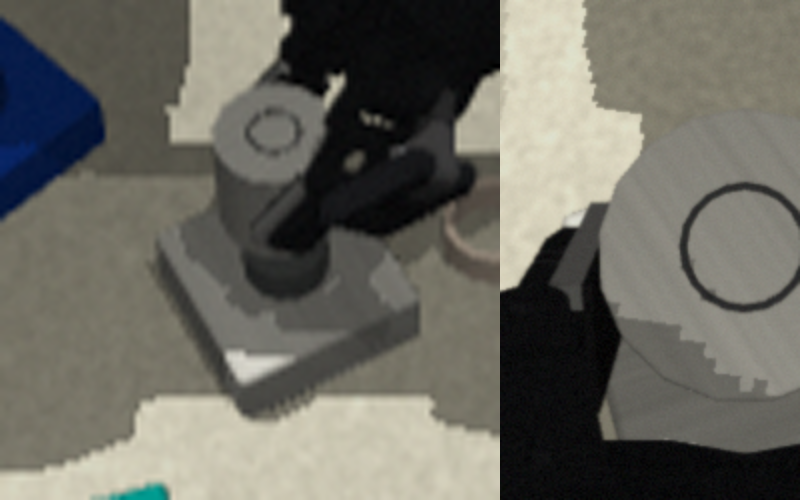

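The side crop shows the cup rim at the peg's top. The ring is at crop (274,132) and the peg spans x 244–328.

```bash
python3 - <<'E'
from h import *
import pickle
c,s,o=pickle.load(open('p3.pkl','rb'))
def ony(c,u,v,y):
    O,d=ray(c,u,v); return O+d*(y-O[1])/d[1]
print('cup',ony(s,284.8,286.4,-.048),'peg',ony(s,287.2,311,-.0655),'w',onz(c,200+745/2-250,180+247/2,.118))
for x,y in((244,268),(328,268),(217,150),(222,230)): print(ony(s,230+x/5,260+y/5,-.048))
W=np.array([onz(s,230+x/5,260+y/5,.03) for x,y in[(158,238),(418,297),(243,385)]]); print(W,(W[0]+W[1])/2)
E
```

```text
cup [ 0.51569129 -0.048       0.11513764] peg [ 0.51829153 -0.0655      0.05992502] w [ 0.51251789 -0.04749216  0.118     ]
[ 0.4996094  -0.048       0.02476378]
[ 0.53306343 -0.048       0.02397798]
[ 0.49391607 -0.048       0.10429893]
[ 0.49251784 -0.048       0.05162619]
[[ 0.46512342 -0.03671841  0.03      ]
 [ 0.56885166 -0.06597968  0.03      ]
 [ 0.50172019 -0.10420129  0.03      ]] [ 0.51698754 -0.05134905  0.03      ]
```

Request:
{"method": "arm_command", "body": {
  "increments": [
    [0.5,-0.12,-0.02,-0.09,0,0,0],
    [0.5,-0.23,0,0.33,0,0,0],
    [0.5,-0.23,0,0.33,0,0,0],
    [0.5,-0.23,0,0.33,0,0,0],
    [0.5,-0.23,0,0.33,0,0,0],
    [0.5,-0.23,0,0.33,0,0,0],
    [0.5,-0.23,0,0.33,0,0,0],
    [0.5,-0.23,0,0.33,0,0,0],
    [0.5,0,0,0,0,0,0]
  ]
}}

```text
time: 8.62
ee_pos: [0.508, -0.049, 0.0543]
tcp_rot: [179.8, -35.0, -169.9]
wrist_force: [0.5, 0.5, 0.7]
opening: 0.0451
```

Request:
{"method": "arm_command", "body": {
  "increments": [
    [0.5,-0.11,0,0.16,0,0,0],
    [0.5,-0.11,0,0.16,0,0,0],
    [0.5,-0.11,0,0.16,0,0,0],
    [0.5,-0.06,0,0.08,0,0,0],
    [0.5,-0.06,0,0.08,0,0,0],
    [0.5,0,0,0,0,0,0]
  ]
}}

```text
time: 9.38
ee_pos: [0.5081, -0.049, 0.0467]
tcp_rot: [179.8, -35.0, -169.9]
wrist_force: [-0.4, -0.4, -0.3]
opening: 0.0454
```

Request:
{"method": "arm_command", "body": {
  "increments": [
    [0.5,-0.06,0,0.08,0,0,0],
    [0.5,-0.06,0,0.08,0,0,0],
    [0.5,0,0,0,0,0,0]
  ]
}}

```text
time: 9.75
ee_pos: [0.5082, -0.049, 0.045]
tcp_rot: [179.8, -35.0, -169.9]
wrist_force: [0.1, -0.9, 0.9]
opening: 0.0454
```

Request:
{"method": "arm_command", "body": {
  "increments": [
    [0.5,-0.06,0,0.08,0,0,0],
    [0.5,-0.06,0,0.08,0,0,0],
    [0.5,0,0,0,0,0,0]
  ]
}}

```text
time: 10.12
ee_pos: [0.5082, -0.049, 0.0448]
tcp_rot: [179.9, -35.0, -169.9]
wrist_force: [-0.9, 0.5, 14.4]
opening: 0.0456
```

Contact at 14 N at the expected home height (base about 81 mm). Release and back off along the tool axis.

Request:
{"method": "arm_command", "body": {
  "increments": [
    [0.5,0.03,0,-0.04,0,0,0],
    [-0.3,0,0,0,0,0,0],
    [-0.7,0,0,0,0,0,0],
    [-0.7,0,0,0,0,0,0],
    [-0.7,0,0,0,0,0,0]
  ]
}}

```text
time: 10.75
ee_pos: [0.5082, -0.049, 0.0431]
tcp_rot: [179.8, -35.0, -169.9]
wrist_force: [-0.4, 0.6, -0.8]
opening: 0.0723
```

Request:
{"method": "arm_command", "body": {
  "increments": [
    [-0.8,0,0,-0.5,0,0,0],
    [-0.8,0,0,-1,0,0,0],
    [-0.8,0,0,-1.5,0,0,0],
    [-1,0,0,-2,0,0,0],
    [-1,0,0,-2,0,0,0],
    [-1,0,0,-2,0,0,0],
    [-1,0,0,-2,0,0,0],
    [-1,0,0,-2,0,0,0],
    [-1,0,0,-2,0,0,0],
    [-1,0,0,0,0,0,0]
  ]
}}

```text
time: 12.0
ee_pos: [0.5936, -0.0341, 0.1661]
tcp_rot: [179.9, -34.8, -169.9]
wrist_force: [-0.1, -0.4, -0.7]
opening: 0.0857
```

```bash
python3 - <<'E'
from h import *
import pickle
o=bot.get_obs();print(o['q'].round(1),o['ee_pos'],o['tcp_rot'],o['wrist_force'])
c=snap('wrist'); s=snap('side'); pickle.dump((c,s,o),open('p4.pkl','wb'))
cv2.imwrite('pics/p4.png',np.hstack([cv2.resize(s['color'][250:370,230:380,::-1],(400,320),interpolation=cv2.INTER_CUBIC),cv2.resize(c['color'][:,:,::-1],(400,320))]))
E
```

```text
[ -0.5  50.3  56.4 130.5  -5.9  -8.7] [ 0.59361004 -0.03412417  0.16609425] [ 179.8694806   -34.82312909 -169.87181526] [-0.05871917 -0.43022554 -0.71400449]
```

View pics/p4.png

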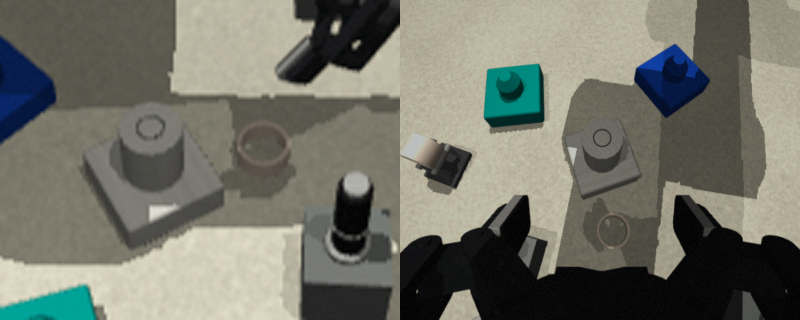

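The cup sits upright and flush on the plate, with its ring at side crop (150,127). The probe's cap is at crop (355,183). Next: hover above the probe with the tool vertical.

```bash
python3 - <<'E'
from h import *
plan([.653,-.124,.24],frame(-10,90),-1,n=8)
E
```

```text
dist 0.1315 ang 40.3
[[-1,0.08,-1.23,-1.08,-0.7,-4.3,2.4],[-1,-0.05,-1.22,-1.1,-0.7,-4.3,2.4],[-1,-0.19,-1.2,-1.11,-0.7,-4.3,2.4],[-1,-0.32,-1.18,-1.1,-0.7,-4.3,2.4],[-1,-0.46,-1.15,-1.09,-0.7,-4.3,2.4],[-1,-0.58,-1.11,-1.06,-0.7,-4.3,2.4],[-1,-0.71,-1.07,-1.03,-0.7,-4.3,2.4],[-1,-0.83,-1.02,-0.98,-0.7,-4.3,2.4]]
```

Request:
{"method": "arm_command", "body": {
  "increments": [
    [-1,0.1,-1.2,-1.1,-0.7,-4.3,2.4],
    [-1,0,-1.2,-1.1,-0.7,-4.3,2.4],
    [-1,-0.2,-1.2,-1.1,-0.7,-4.3,2.4],
    [-1,-0.3,-1.2,-1.1,-0.7,-4.3,2.4],
    [-1,-0.5,-1.1,-1.1,-0.7,-4.3,2.4],
    [-1,-0.6,-1.1,-1.1,-0.7,-4.3,2.4],
    [-1,-0.7,-1.1,-1,-0.7,-4.3,2.4],
    [-1,-0.8,-1,-1,-0.7,-4.3,2.4],
    [-1,0,0,0,0,0,0]
  ]
}}

```text
time: 13.22
ee_pos: [0.6517, -0.1235, 0.2422]
tcp_rot: [-179.7, -0.2, 170.3]
wrist_force: [0.2, -0.5, -0.7]
opening: 0.0853
```

```bash
python3 - <<'E'
from h import *
import pickle
o=bot.get_obs();print(o['q'].round(1),o['ee_pos'],o['tcp_rot'])
c=snap('wrist'); s=snap('side'); pickle.dump((c,s,o),open('p5.pkl','wb')); print(proj(c,[.653,-.124,.133]),proj(s,[.653,-.124,.133]),c['origin'])
cv2.imwrite('pics/p5.png',np.hstack([cv2.resize(s['color'][290:390,310:410,::-1],(400,400),interpolation=cv2.INTER_CUBIC),cv2.resize(c['color'][:,:,::-1],(400,300))[np.r_[0:300,[0]*100]]]))
E
```

```text
[-10.6  22.3  31.9  99.8  -0.3  -0.9] [ 0.65167333 -0.12345928  0.24218026] [-1.79664927e+02 -1.73400657e-01  1.70287335e+02]
(np.float64(322.6372634418955), np.float64(236.57076577131141)) (np.float64(362.63578047109587), np.float64(314.846865069983)) [ 0.58687587 -0.11131095  0.38572654]
```

View pics/p5.png

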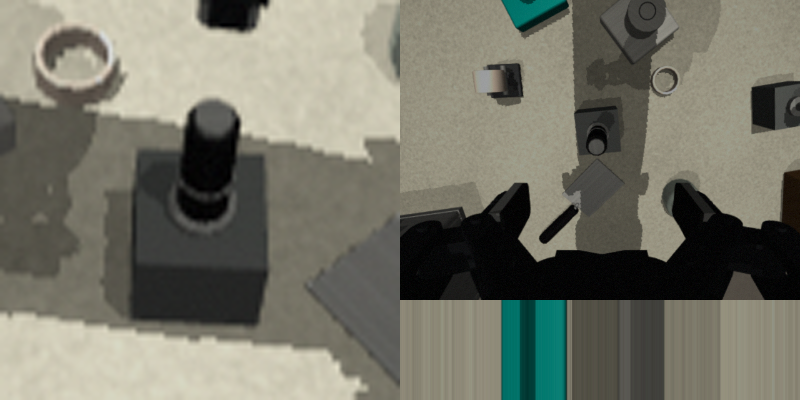

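The wrist view shows the probe cap at (315,234) full scale. The side view has it at about (363.5,318.5).

```bash
python3 - <<'E'
from h import *
import pickle
c,s,o=pickle.load(open('p5.pkl','rb')); t=pickle.load(open('top0.pkl','rb'))
# bright-grey cap blob vs black handle in wrist
g=cv2.cvtColor(c['color'],cv2.COLOR_RGB2GRAY)
sub=g[205:255,295:340]; print(sub[::5,::3])
print(tri(c,(315,233.6),s,(363.5,318.3)),onz(c,315,233.6,.133),onz(s,363.5,318.3,.133),onz(t,427,205,.133))
# holder tops: wrist corners
print(onz(s,310+(137+265)/8,290+0,.133))
m=g[180:270,270:350]
def hold(c,pts): 
    W=np.array([onz(c,*p,.055) for p in pts]); print(W.mean(0).round(4),np.linalg.norm(W-np.roll(W,1,0),axis=1).round(3))
hold(s,[(310+x/4,290+y/4) for x,y in[(137,150),(264,154),(268,268),(133,263)]])
# cap: side silhouette of handle
for v in(322,328,334): print(v,s['color'][v,350:376].sum(1).tolist())
E
```

```text
[[50 50 73 71  9 26 34 43 37 16  7 51 53 34 49]
 [52 55 81 53  9  9  2  3  5  0  7 22 55 49 47]
 [54 57 48  3  0  1  1  1  0  2  1  7 47 54 48]
 [48 51  6  9 12  4  9  6 10  7  4  4 55 49 50]
 [50 37 15 17 67 79 79 77 75 44  2  5 30 51 47]
 [53 15 23 78 78 83 79 73 76 78 57 11 26 50 46]
 [48 11 33 78 76 79 78 75 76 78 71 12 37 49 48]
 [48 54 12 78 73 77 82 75 76 76 58 15 51 48 51]
 [47 49 50 28 38 68 77 73 63 24 41 83 77 80 82]
 [80 80 80 80 85 80 83 78 80 83 82 82 80 76 81]]
(array([ 0.6528345 , -0.12879066,  0.12874541]), np.float64(0.003318849441280279)) [ 0.65008264 -0.12874019  0.133     ] [ 0.65392314 -0.1310059   0.133     ] [ 0.65312415 -0.12296604  0.133     ]
[ 0.65294622 -0.07118701  0.133     ]
[ 0.6537 -0.1316  0.055 ] [0.059 0.06  0.059 0.061]
322 [343, 342, 341, 338, 337, 336, 114, 30, 26, 103, 178, 233, 248, 264, 272, 261, 220, 147, 59, 96, 586, 605, 588, 593, 589, 578]
328 [183, 184, 184, 182, 180, 137, 30, 13, 24, 16, 18, 16, 24, 19, 12, 16, 12, 12, 27, 226, 239, 258, 266, 268, 261, 265]
334 [137, 139, 133, 135, 151, 82, 22, 10, 12, 17, 16, 12, 21, 15, 15, 15, 9, 22, 211, 191, 180, 183, 184, 177, 182, 182]
```

```bash
python3 - <<'E'
from h import *
plan([.652,-.129,.16],frame(-10,90),-1,n=3); plan([.652,-.129,.079],frame(-10,90),-1)
E
```

```text
dist 0.0806 ang 0.6
[[-1,-0.05,-0.2,2.68,-0.1,-0.1,0.1],[-1,-0.04,-0.2,2.68,-0.1,-0.1,0.1],[-1,-0.04,-0.21,2.68,-0.1,-0.1,0.1]]
dist 0.1615 ang 0.6
[[-1,-0.05,-0.13,4.03,-0.1,-0.1,0.1],[-1,-0.04,-0.14,4.03,-0.1,-0.1,0.1],[-1,-0.04,-0.15,4.03,-0.1,-0.1,0.1],[-1,-0.03,-0.15,4.03,-0.1,-0.1,0.1]]
```

Request:
{"method": "arm_command", "body": {
  "increments": [
    [-1,-0.05,-0.2,2.7,-0.1,-0.1,0.1],
    [-1,-0.05,-0.2,2.7,-0.1,-0.1,0.1],
    [-1,-0.05,-0.2,2.7,-0.1,-0.1,0.1],
    [-1,0,0,2.7,0,0,0],
    [-1,0,0,2.7,0,0,0],
    [-1,0,0,2.7,0,0,0],
    [-0.5,0,0,0,0,0,0],
    [0,0,0,0,0,0,0],
    [0.3,0,0,0,0,0,0],
    [0.3,0,0,0,0,0,0]
  ],
  "grip_force": 60
}}

```text
time: 14.58
ee_pos: [0.6542, -0.1296, 0.0799]
tcp_rot: [-180.0, 0.2, 170.0]
wrist_force: [-0.6, -0.9, 0.3]
opening: 0.03
```

Request:
{"method": "arm_command", "body": {
  "increments": [
    [0.5,0,0,0,0,0,0],
    [0.8,0,0,0,0,0,0],
    [0.8,0,0,0,0,0,0],
    [0.8,0,0,0,0,0,0]
  ]
}}

```text
time: 15.08
ee_pos: [0.6541, -0.1296, 0.0798]
tcp_rot: [-180.0, 0.2, 170.0]
wrist_force: [-0.6, 0.0, 6.1]
opening: 0.0228
```

Request:
{"method": "arm_command", "body": {
  "increments": [
    [0.8,0,0,-0.5,0,0,0],
    [0.8,0,0,-1,0,0,0],
    [0.8,0,0,-1.5,0,0,0],
    [0.8,0,0,-2,0,0,0],
    [0.8,0,0,-2,0,0,0],
    [0.8,0,0,-2,0,0,0],
    [0.8,0,0,-2,0,0,0],
    [0.8,0,0,-1,0,0,0],
    [0.8,0,0,0,0,0,0]
  ]
}}

```text
time: 16.2
ee_pos: [0.6539, -0.1295, 0.1998]
tcp_rot: [-180.0, 0.2, 170.0]
wrist_force: [-0.2, 0.4, -2.5]
opening: 0.0226
```

```bash
python3 - <<'E'
from h import *
import pickle
c,s,o=pickle.load(open('p4.pkl','rb')); 
ws=(323,207);ss=(286.2,297.6)
B,e=tri(c,ws,s,ss); print('cup base',B,e,onz(c,*ws,.08),onz(s,*ss,.08))
o=bot.get_obs(); print(o['ee_pos'],o['tcp_rot'],o['wrist_force'],o['opening'])
plan([.515,-.048,.185],frame(-10,90),.8,n=9)
E
```

```text
cup base [ 0.51534446 -0.04754589  0.08024257] 0.003311271979495733 [ 0.51358675 -0.04692826  0.08      ] [ 0.51676502 -0.04845336  0.08      ]
[ 0.65389711 -0.12947236  0.19978354] [-179.97030589    0.18598684  170.04168702] [-0.21444217  0.35720441 -2.5485815 ] 0.022646772817092358
dist 0.1617 ang 0.2
[[0.8,1.68,0.62,0.16,-0.0,0.0,0.0],[0.8,1.68,0.62,0.16,-0.0,0.0,0.0],[0.8,1.68,0.62,0.16,-0.0,0.0,0.0],[0.8,1.68,0.62,0.16,-0.0,0.0,0.0],[0.8,1.68,0.62,0.16,-0.0,0.0,0.0],[0.8,1.68,0.62,0.16,-0.0,0.0,0.0],[0.8,1.68,0.62,0.16,-0.0,0.0,0.0],[0.8,1.68,0.62,0.16,-0.0,0.0,0.0],[0.8,1.68,0.62,0.16,-0.0,0.0,0.0]]
```

Request:
{"method": "arm_command", "body": {
  "increments": [
    [0.8,1.7,0.6,0.2,0,0,0],
    [0.8,1.7,0.6,0.2,0,0,0],
    [0.8,1.7,0.6,0.2,0,0,0],
    [0.8,1.7,0.6,0.2,0,0,0],
    [0.8,1.7,0.6,0.2,0,0,0],
    [0.8,1.7,0.6,0.2,0,0,0],
    [0.8,1.7,0.6,0.2,0,0,0],
    [0.8,1.6,0.6,0.1,0,0,0],
    [0.8,1.6,0.7,0.1,0,0,0],
    [0.8,0,0,0,0,0,0]
  ]
}}

```text
time: 17.45
ee_pos: [0.5136, -0.0487, 0.1821]
tcp_rot: [-180.0, 0.1, 170.1]
wrist_force: [1.4, -0.4, -2.0]
opening: 0.0229
```

Request:
{"method": "arm_command", "body": {
  "increments": [
    [0.8,0,0,1,0,0,0],
    [0.8,0,0,1,0,0,0],
    [0.8,0,0,0,0,0,0]
  ]
}}

```text
time: 17.82
ee_pos: [0.514, -0.0493, 0.1609]
tcp_rot: [-180.0, -0.0, 170.0]
wrist_force: [0.4, 0.2, -1.0]
opening: 0.0228
```

```bash
python3 - <<'E'
from h import *
import pickle
o=bot.get_obs();print(o['q'].round(1),o['ee_pos'],o['tcp_rot'])
c=snap('wrist'); s=snap('side'); pickle.dump((c,s,o),open('p6.pkl','wb')); T=o['ee_pos']-[0,0,.0668]; print(proj(s,T),proj(c,T),proj(c,[.515,-.048,.08]))
cv2.imwrite('pics/p6.png',np.hstack([cv2.resize(s['color'][235:335,236:336,::-1],(500,500),interpolation=cv2.INTER_CUBIC),cv2.resize(c['color'][80:380,240:420,::-1],(300,500))]))
E
```

```text
[-5.5 -0.4 -3.3 87.2 -0.   4.5] [ 0.51403034 -0.04926998  0.16093887] [-1.79962616e+02 -3.44505432e-02  1.70028141e+02]
(np.float64(284.4073510564767), np.float64(293.61812706686646)) (np.float64(322.225309402061), np.float64(253.0486126132016)) (np.float64(324.59054052404565), np.float64(247.18678765277267))
```

View pics/p6.png

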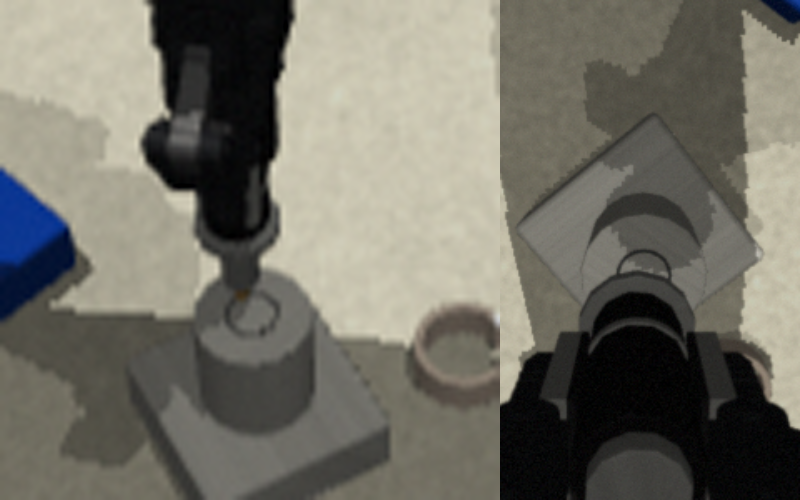

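The side view shows the tip at (284.2,294.4) and the ring at (286.4,297.8), so the ring is about +3 mm in x and +1.5 mm in y from the tip. The probe is upright. Correct for that and lower.

Request:
{"method": "arm_command", "body": {
  "increments": [
    [0.8,-0.27,0.2,0,0,0,0],
    [0.8,0,0,0.4,0,0,0],
    [0.8,0,0,0.4,0,0,0],
    [0.8,0,0,0.2,0,0,0],
    [0.8,0,0,0,0,0,0]
  ]
}}

```text
time: 18.55
ee_pos: [0.5173, -0.0476, 0.1523]
tcp_rot: [-180.0, 0.1, 170.0]
wrist_force: [-0.2, 0.1, -1.8]
opening: 0.0225
```

Request:
{"method": "arm_command", "body": {
  "increments": [
    [0.8,0,0,0.1,0,0,0],
    [0.8,0,0,0.1,0,0,0],
    [0.8,0,0,0,0,0,0]
  ]
}}

```text
time: 18.92
ee_pos: [0.5174, -0.0476, 0.1505]
tcp_rot: [-180.0, 0.1, 170.0]
wrist_force: [-0.4, 0.4, -1.4]
opening: 0.0226
```

Request:
{"method": "arm_command", "body": {
  "increments": [
    [0.8,0,0,0.1,0,0,0],
    [0.8,0,0,0.1,0,0,0],
    [0.8,0,0,0,0,0,0]
  ]
}}

```text
time: 19.3
ee_pos: [0.5174, -0.0476, 0.1484]
tcp_rot: [-180.0, 0.1, 170.0]
wrist_force: [0.1, -0.4, -1.8]
opening: 0.0222
```

Request:
{"method": "arm_command", "body": {
  "increments": [
    [0.8,0,0,0.1,0,0,0],
    [0.8,0,0,0.1,0,0,0],
    [0.8,0,0,0,0,0,0]
  ]
}}

```text
time: 19.68
ee_pos: [0.5175, -0.0476, 0.1465]
tcp_rot: [-180.0, 0.1, 170.0]
wrist_force: [-0.3, 0.5, -1.2]
opening: 0.0227
```

Request:
{"method": "arm_command", "body": {
  "increments": [
    [0.8,0,0,0.1,0,0,0],
    [0.8,0,0,0,0,0,0]
  ]
}}

```text
time: 19.92
ee_pos: [0.5175, -0.0476, 0.1456]
tcp_rot: [-180.0, 0.1, 170.0]
wrist_force: [0.2, 0.4, -0.8]
opening: 0.0229
```

Request:
{"method": "arm_command", "body": {
  "increments": [
    [0.8,0,0,0.1,0,0,0],
    [0.8,0,0,0,0,0,0]
  ]
}}

```text
time: 20.18
ee_pos: [0.5175, -0.0477, 0.1445]
tcp_rot: [-180.0, 0.1, 170.0]
wrist_force: [-0.6, -0.1, 0.9]
opening: 0.0227
```

Request:
{"method": "arm_command", "body": {
  "increments": [
    [0.8,0,0,0.08,0,0,0],
    [0.8,0,0,0.08,0,0,0],
    [0.8,0,0,0,0,0,0]
  ]
}}

```text
time: 20.55
ee_pos: [0.5175, -0.0476, 0.143]
tcp_rot: [-180.0, 0.1, 170.0]
wrist_force: [0.6, 0.5, 0.6]
opening: 0.0229
```

```bash
python3 - <<'E'
from h import *
import pickle
F=[];Z=[]
for i in range(16):
    s=bot.camera('side'); o=bot.get_obs(); F.append(o['wrist_force']); Z.append(o['ee_pos'][2])
print(np.mean(F,0),np.std(F,0),np.mean(Z),o['time'],o['tcp_rot'],o['ee_pos'])
c=snap('wrist'); pickle.dump((c,s,o),open('p7.pkl','wb'))
cv2.imwrite('pics/p7.png',np.hstack([cv2.resize(s['color'][265:325,256:316,::-1],(500,500),interpolation=cv2.INTER_CUBIC),cv2.resize(c['color'][180:330,270:360,::-1],(300,500),interpolation=cv2.INTER_CUBIC)]))
E
```

```text
[-0.27529761 -0.1236065   0.62466082] [0.54564394 0.51349488 0.50958399] 0.1429803275398786 21.35 [-1.79972983e+02  1.05620139e-01  1.70043819e+02] [ 0.51747577 -0.04764012  0.14296019]
```

View pics/p7.png

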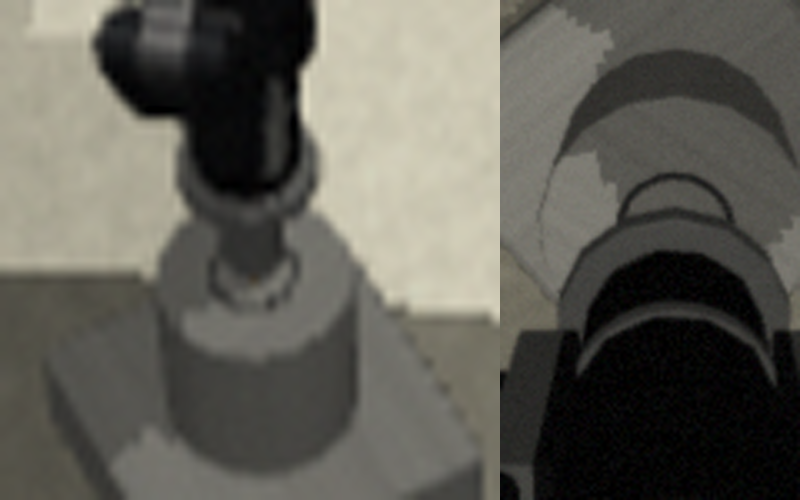

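The tip sits inside the ring: tip at about (255,284), ring spanning x 205–300 and y 248–310 in the crop. Force change (about 2.3 N) and height (about 3.8 mm) agree on half travel, so I'm handing in.

```bash
python3 -c "
from workcell import bot
print(bot.job_done(), bot.get_obs()['time'])"
```

```text
the job is handed in; nothing more can be done
the job is handed in; nothing more can be done
```

The job is done and handed in at about 21 s on the robot's clock, of the 61 s allowed.

- **Cup:** I gripped the long cup at a 35° slant, turned it mouth down and lowered it over the peg until it touched the plate with about 14 N. I then released it there. Its base measured 80.2 mm above the table, where 80 mm is fully home, and it stood upright and flush in the pictures.
- **Probe:** I took it from its holder and am still holding it upright (within about 0.1°) with the tip on the cup's base. The last side picture shows the tip inside the engraved ring.
- **Tip travel:** By height the tip is pushed in about 3.8 mm. The averaged force change of about 2.3 N points to about 4 mm, so the two checks agree on half travel.

**Checks that disagreed:** The side and wrist cameras differed by about 3 mm, mainly in x. I used relative measurements between them, and the remaining error is small against the 19 mm ring. At the cup grasp the measured tool height came out about 4 mm above the planned position, with no visible effect.

No other object was touched as far as I saw, though I made no separate check of the bystanders at the end.

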